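# Tap a battery pack home on the hidden contact block of a charging cradle

### The arm

A 6-joint arm with a two-finger parallel gripper is mounted at the origin on the work surface. World frame = base frame: x ahead of the robot, y to its left, z up, the work surface at z = 0. Lengths are in mm, angles in rad, forces in N, time in s.
With the tool pointing down it reaches from about 275 to 1000 mm from the base axis. Payload 8.4 kg.
Tool frame: the origin (TCP) lies at the very end of the fingers, on their centre line; the grasp point (between the pads) lies 19 mm behind it; z points along the fingers, y is the line along which they close (so a half turn about z gives the same grasp; the last joint's range is limited). The gripper opens to 85 mm and grips with 20 to 120 N. Pads are 22 mm wide; open, the fingers measure 114 mm over their backs; the gripper's body (76 mm by 85 mm) begins 54 mm behind the grasp point. The pads swing forward as they close: fully open they stand 13 mm farther back than shut.
Start: joints at [-1.175, 0.353, 1.633, -0, 1.155, -0.002], TCP at [242.118, -576.2, 231.281] pointing down, gripper open.
Joint ranges: [-2.63, 2.63], [-0.92, 2.1], [0.06, 2.66], [-1.3, 4.44], [0, 2.69], [-3.02, 3.02]. Speed limits (rad/s): [2.22, 2.22, 2.79, 3.14, 3.14, 3.14].

### API

Orientations are given as [roll, pitch, yaw] about the fixed x, y, z axes, in that order (R = Rz(yaw) Ry(pitch) Rx(roll)).
In Python, from rig import sensors, grab_frame, camera_params, order gives the robot as it stands. The module is installed in compiled form; this text tells all that it offers.
- The arm moves only by the tool move_arm, never from a script. Its argument "motion" is a list of rows, each a list of 7 numbers: the turn, a rotation vector about the tool's x, y, z in normalised numbers (1 is 2 rad), then the shift along the tool's x, y, z in normalised numbers (1 is 0.6 m), then the finger opening in m, from 0 to 0.0854. A call has 1 to 8 rows; each row is the pose to reach, as a shift and turn from the pose commanded when the call began, along the tool's axes at that moment; what a row does not reach only later rows make up. A row lasts 1/8 s, in which the tool goes at most 62.5 mm and 10.7 degrees, less where a joint would pass 70% of its speed; a pose out of reach is approached as far as the arm can. A shift or turn number past 1, either way, is cut back to 1. A call with a gripper value outside its range is refused whole. The fingers move at their own pace and stop on an object; "grip_force" is the grip in N (left out, the last holds). Time passes only in rows, so rows that repeat a pose let the fingers close. It gives the time, the measured TCP pose, the force, the opening and the grip force at its end, in the units of the state.
- sensors.sense(): the state, without advancing time (a new reading comes with each control period).
- grab_frame(name): name is "scene" or "side" or "wrist"; returns (picture, depth): 384x512x3 uint8, red, green, blue; 384x512 float32, mm along the optical axis (not along the pixel's ray), 0 where there is no reading.
- camera_params(name): a dict with "camera_matrix" (3x3 intrinsics, pixels), "k1" (the pictures are not rectified: a ray, as slopes to the right and down, at radius r is drawn at 1 + k1 r^2 times it, then the intrinsics apply), "world_from_camera" (4x4, takes a point from camera to world coordinates). Camera axes: x right, y down, z forward; pixel columns grow to the right and rows downward; lengths in mm; the calibration is good to about 2 mm. A picture is of the moment at which its call begins: read the wrist's pose just before it. camera_params takes no time and is no camera call; for the wrist camera it gives the pose at the moment of the call.
- order.sign_off(): hands the job in; it is judged then, once.
The state is a dict: "clock": time; "qpos": joint angles; "qvel": joint speeds; "joint_efforts": joint torques, N m; "eef_pos": TCP position; "tcp_rot": TCP orientation; "contact_force": force on the tool from outside, world axes, zero at the start; "wrist_torque": the same for the moment, N m; "opening": opening from 0.0 (shut) to 1.0 (fully open); "grasp_force": force on a finger pad.
Only numpy, scipy, OpenCV 4.12 (cv2) and the standard library are available. Lean on these libraries where they do the work, as an engineer would, in place of code of your own. Each camera call takes 0.05 s, during which the arm holds its last target. There are 200 camera calls.

### The job

The battery pack is only part way into its charging cradle. Take the nylon-nosed drift from the rubber mat and, with its nose on the free end of the pack, tap the pack along its rails in small gentle steps until it comes fully home against the contact block, which you cannot see under the hood; never strike the block hard and do not push the pack with the gripper itself. Then lay the drift back on the mat, and leave everything else where it is.

Things in the scene. Friction and masses are not known exactly. Their poses are not given: they have to be found in the camera images.
- cradle: Bench charging cradle, fixed: grey steel base plate 360 (x) x 110 (y) x 6 thick, two aluminium guide rails 68 apart inside (tops 26 above the table) and, from x = +30 to its closed back at x = +180, a grey hood 114 high with a meter and two posts on top. Open end at x = -180. Origin: centre of the underside; x axis: the way the pack slides in; z up.
- hood_mouth (a point): Middle of the hood's mouth, on the base plate. Inside the hood a fixed upright contact block as wide as the pack stops the pack. It is set for packs of different lengths: its face is 38 to 72 beyond the mouth, not seen nor measured, only felt. More than 25 N on the block bends its contacts; 4 to 10 N is plenty. The pack's far end must stay within about 1.5 of its face.
- pack: Black battery pack 151 (x) x 65 (y) x 94 (z), 0.5 to 0.8 kg, standing between the rails with 1.5 play each side. Origin: centre of its underside; x axis along the cradle's x. It starts 15 to 75 short of the block. Sliding takes a steady 2 to 5 N, the same all the way; at the block it rises steeply. Not over 0.15 m/s; gripper and arm keep off it.
- pack_front (a point): Where to tap: the middle of the pack's free (open side) end face, 40 above its underside, 46 above the table. The face is flat and upright, across the cradle's x axis.
- mat: Thin black rubber tool mat, fixed, 240 (x) x 200 (y) x 3 thick; origin: centre of its underside. The drift and a screwdriver lie on it side by side, roughly along the mat's x axis and about 90 apart.
- drift: The drift, a straight soft-nosed hand tool 170 long, 135 g, lying on the mat: a square aluminium bar 20 x 20 x 100 with grooves, then a round white nylon nose 20 in diameter and 70 long. Origin: middle of its length, on its underside; x axis towards the nose, z up while it lies.
- drift_grip (a point): Where to grip the drift: on its axis, 30 behind the origin towards the bar's end, 10 above its underside, near its centre of mass. The bar is 20 wide here (across the drift's y).
- drift_tip (a point): Centre of the flat nylon end of the nose, on the drift's axis, 115 ahead of drift_grip.
- screwdriver: Black-handled screwdriver, 200 long, 26 thick, on the mat beside the drift. Not needed. Origin: middle of its length, underside. Leave in place.
- transceiver: Flat black portable radio, 92 x 205 x 50, beyond the cradle. Origin: centre of underside. Leave in place.
- tape: Roll of grey tape, 104 in diameter, 48 high. Origin: centre of underside. Leave in place.
- torch: Small red hand torch standing on end, 36 in diameter, 112 high. Origin: centre of underside. Leave in place.
- bottle: Clear water bottle, 64 in diameter, 200 high. Origin: centre of underside. Leave in place.
Not all that is in view belongs to the job. Several things have the shape of the drift; the one meant has the colours described above.

How it is judged (in metres and radians):
On the way, in this order (a step that is already met when the one before it is completed fails the run):
1. the drift is lifted off the mat in the gripper (height (world z) of drift_grip above 0.035 m and contact force between the fingers and drift above 2 N), for 0.2 s.
2. with the drift's nose the pack is pressed against the hidden contact block (contact force between drift and pack above 0.5 N and contact force between pack and contact_block_c0 above 0.5 N and x of contact_block_c0 in the frame of pack below 0.0833 m and y of pack in the frame of cradle between -0.004 and 0.004 m and z of pack in the frame of cradle below 0.012 m and angle between the x axis of pack and the x axis of cradle, either way round below 0.05 rad), for 0.02 s.
At the end, for the whole second after the job is handed in: The pack stands between the rails on the cradle's base with its far end within about 1.8 mm of the hidden contact block, at rest; the drift lies flat and at rest on the mat (its middle within 100 mm of the mat's centre lengthwise and 85 mm across), let go (x of contact_block_c0 in the frame of pack below 0.0833 m and y of pack in the frame of cradle between -0.004 and 0.004 m and z of pack in the frame of cradle below 0.012 m and angle between the x axis of pack and the x axis of cradle, either way round below 0.05 rad and linear speed of pack below 0.01 m/s and x of drift in the frame of mat between -0.1 and 0.1 m and y of drift in the frame of mat between -0.085 and 0.085 m and height (world z) of each of drift_grip, drift_tip below 0.022 m and linear speed of drift below 0.02 m/s); the robot touches nothing.
It fails at once if the pack is pressed or knocked on the contact block with more than 25 N (contact force between pack and contact_block_c0 above 25 N).
It fails at once if the gripper or arm touches the pack (contact force between any of the fingers, the arm and pack above 0.5 N).
It fails at once if the pack is driven faster than 0.15 m/s (linear speed of pack above 0.15 m/s).
It fails at once if a bystander (screwdriver, radio, tape, torch or bottle) is moved more than 15 mm (distance of any of screwdriver, transceiver, tape, torch, bottle from where it was at the start of the episode above 0.015 m).
It also fails if it takes over 72 s, if anything falls off the work surface, if the arm or the gripper's body presses on something with over 40 N, if the wrist force passes 120 N, or if a joint passes its speed limit or range.

## Working session

There is one attempt and no reset: what is moved stays moved. The work goes in short steps, Python scripts to look and compute and a tool call to move; the robot and the scene stay as the last step left them, time stands still between calls to the robot, and variables do not carry over. Pictures are saved under pics/ and viewed, at most 10 in all, crops included, and the job is handed in when it is done.

Besides the shell and the picture viewer there is one more tool, called after "Call:" as name([rows], argument=value, ...), one row to a line, values as JSON. move_arm: Moves the arm, as the interface text tells. Its arguments: {"type":"object","properties":{"motion":{"type":"array","items":{"type":"array","items":{"type":"number"}}},"grip_force":{"type":"number"}},"required":["motion"]}

```bash
mkdir -p pics; cat > h.py <<'E'
import numpy as np, cv2
from rig import sensors, grab_frame, camera_params, order
def pts(depth,p):
    K=np.array(p["camera_matrix"]);T=np.array(p["world_from_camera"])
    h,w=depth.shape;v,u=np.mgrid[0:h,0:w].astype(np.float32)
    n=cv2.undistortPoints(np.stack([u.ravel(),v.ravel()],1)[:,None].astype(np.float32),K,np.array([p["k1"],0,0,0.])).reshape(h,w,2)
    c=np.dstack([n*depth[...,None],depth])
    return c@T[:3,:3].T+T[:3,3]
def look(name):
    p=camera_params(name);im,d=grab_frame(name)
    return im,d,pts(d,p),p
E
python3 - <<'E'
from h import *
for n in("scene","side","wrist"):
    im,d,P,p=look(n);cv2.imwrite(f"pics/{n}0.png",im[...,::-1]);np.savez(f"{n}0.npz",im=im,d=d,P=P)
    print(n,np.round(p["world_from_camera"],3).tolist(),p["camera_matrix"],p["k1"])
a=[cv2.imread(f"pics/{n}0.png") for n in("scene","side")]
print(sensors.sense())
E
```

```text
scene [[-0.666, 0.608, -0.433, 1000.194], [0.746, 0.531, -0.401, 483.324], [-0.014, -0.59, -0.808, 948.145], [0.0, 0.0, 0.0, 1.0]] [[375.39753964   0.         258.55007965]
 [  0.         375.39753964 187.70880228]
 [  0.           0.           1.        ]] -0.12276765531923507
side [[0.993, -0.077, 0.093, 360.856], [-0.121, -0.607, 0.786, -1075.272], [-0.004, -0.791, -0.612, 930.529], [0.0, 0.0, 0.0, 1.0]] [[380.30333362   0.         249.19381179]
 [  0.         380.30333362 191.02125921]
 [  0.           0.           1.        ]] -0.1083229917688982
wrist [[0.388, -0.885, -0.259, 307.501], [-0.922, -0.373, -0.107, -549.778], [-0.002, 0.28, -0.96, 373.791], [0.0, 0.0, 0.0, 1.0]] [[269.88001359   0.         255.19802815]
 [  0.         269.88001359 195.17248879]
 [  0.           0.           1.        ]] 0.018896605620336467
{'clock': 0.15, 'qpos': array([-1.17542524e+00,  3.53477975e-01,  1.63391021e+00, -1.93281421e-05,
        1.15519125e+00, -2.36160227e-03]), 'qvel': array([-0.00106873, -0.00239115, -0.00157964, -0.00023562, -0.0011525 ,
       -0.0004206 ]), 'joint_efforts': array([ 2.47779273e-03, -6.05633855e+01, -3.42337453e+01,  1.98932876e-04,
        6.19667378e-03,  2.71897892e-05]), 'eef_pos': array([ 241.97049387, -575.90299757,  230.76378375]), 'tcp_rot': array([-3.14060584e+00,  1.53446451e-05,  3.97740507e-01]), 'contact_force': array([-0.08410845, -0.74055034,  0.54178781]), 'wrist_torque': array([-0.00435562, -0.03573197,  0.00065544]), 'grasp_force': 0.0, 'opening': 0.999230691508405}
```

View pics/scene0.png

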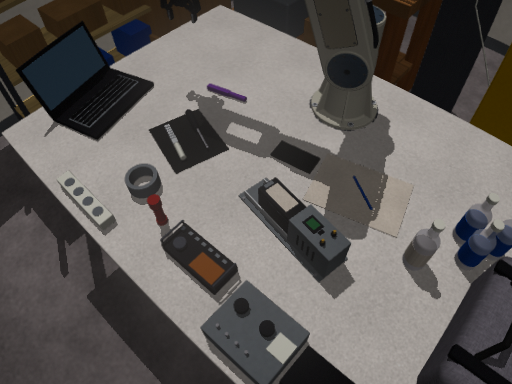

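View pics/side0.png

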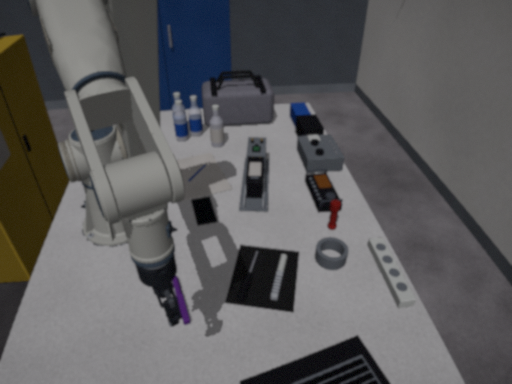

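Candidates for the drift, by scene pixel:
- the grey/white bar on the mat (174,142)
- the dark screwdriver on the mat (200,132)
- the purple stick (226,93)
- the blue pen (361,192)

The description fits (174,142). I'll check it in a close crop and measure.

```bash
python3 - <<'E'
from h import *
a=np.load("scene0.npz");b=np.load("side0.npz")
A=cv2.resize(a["im"][95:285,140:360],None,fx=2.4,fy=2.4,interpolation=3)
B=cv2.resize(b["im"][130:320,220:310],None,fx=2.4,fy=2.4,interpolation=3)
cv2.imwrite("pics/crop1.png",np.hstack([A,B])[...,::-1])
def show(n,l):
    z=np.load(n+"0.npz")
    for u,v in l: print(n,(u,v),z["im"][v,u],z["P"][v,u].round(0))
show("scene",[(173,142),(168,128),(181,156),(200,132),(182,112),(228,150),(184,169),(152,139),(280,197),(267,182),(310,220),(245,196)])
show("side",[(279,275),(283,258),(275,295),(253,263),(254,180),(255,205),(241,205),(268,205)])
for n in("scene","side"):
    z=np.load(n+"0.npz");P=z["P"];im=z["im"].astype(int)
    for lo,hi in((10,35),):
        m=(P[...,2]>lo)&(P[...,2]<hi)&(abs(P[...,0]-400)<400)&(z["d"]>0)&(im.min(2)>110)
        k,L,s,c=cv2.connectedComponentsWithStats(m.astype(np.uint8))
        for i in range(1,k):
            if s[i,4]>25:print(n,s[i].tolist(),P[L==i].mean(0).round(0),np.ptp(P[L==i],axis=0).round(0))
E
```

```text
scene (173, 142) [131 130 131] [ 552. -323.   23.]
scene (168, 128) [132 132 134] [ 520. -388.   23.]
scene (181, 156) [141 139 131] [ 575. -256.   20.]
scene (200, 132) [56 55 55] [ 448. -303.    3.]
scene (182, 112) [162 156 151] [ 419. -435.    0.]
scene (228, 150) [140 135 130] [ 442. -171.   -1.]
scene (184, 169) [44 42 40] [ 597. -220.    2.]
scene (152, 139) [163 157 153] [ 580. -414.   -3.]
scene (280, 197) [157 147 138] [531. 128. 100.]
scene (267, 182) [76 76 78] [514.  66.  98.]
scene (310, 220) [31 65 37] [547. 241. 121.]
scene (245, 196) [80 81 82] [546.   5.   6.]
side (279, 275) [117 119 124] [ 539. -335.   22.]
side (283, 258) [144 144 143] [ 563. -271.   25.]
side (275, 295) [130 132 137] [ 514. -408.   22.]
side (253, 263) [74 75 80] [ 466. -275.   19.]
side (254, 180) [22 23 26] [514.  63.  95.]
side (255, 205) [77 81 86] [513.  22.   7.]
side (241, 205) [86 88 93] [461.  34.   3.]
side (268, 205) [116 116 118] [562.  18.   5.]
scene [312, 90, 9, 16, 91] [  40. -100.   14.] [83. 47.  9.]
scene [313, 107, 26, 19, 78] [110.  -7.  13.] [ 32. 122.   9.]
scene [165, 124, 19, 33, 139] [ 545. -323.   22.] [ 69. 158.   9.]
scene [244, 190, 18, 19, 29] [549.  40.  27.] [18. 84.  6.]
side [112, 232, 15, 12, 112] [  23. -101.   14.] [47. 49. 16.]
side [277, 254, 9, 22, 103] [ 553. -296.   22.] [40. 86.  9.]
side [272, 280, 8, 18, 61] [ 518. -387.   22.] [31. 61.  8.]
```

View pics/crop1.png

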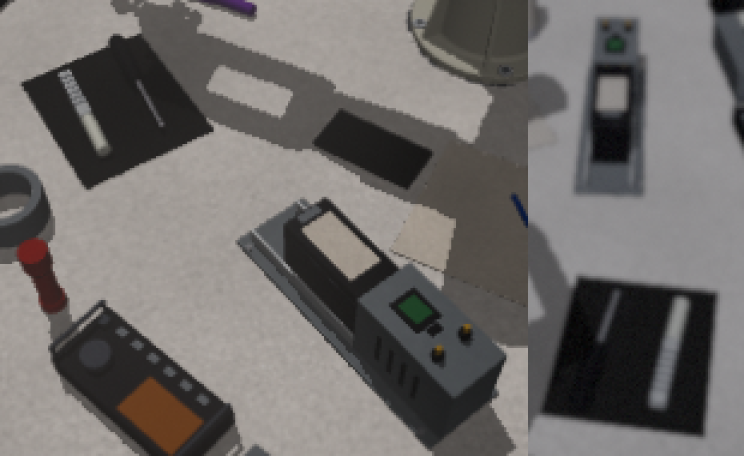

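View pics/wrist0.png

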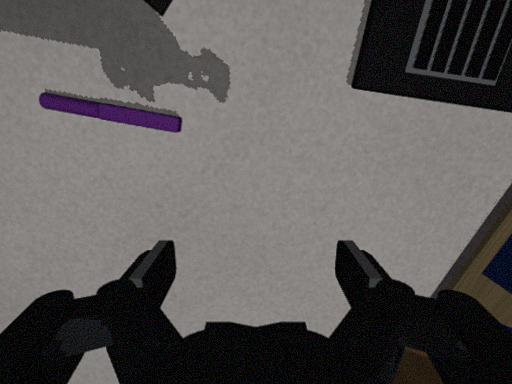

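The crop confirms it: the grooved bar with the white nose lies on the mat (crop 65–105, 70–150), nose towards the cradle. The dark screwdriver is beside it at about (135,80), and the purple stick in the wrist view is on the bare table. Next I'll measure the cradle, the pack and the drift.

```bash
cat > m.py <<'E'
from h import *
def rect(P,m,tag):
    k,L,s,c=cv2.connectedComponentsWithStats(m.astype(np.uint8))
    i=1+np.argmax(s[1:,4]);Q=P[L==i]
    r=cv2.minAreaRect(Q[:,:2].astype(np.float32))
    print(tag,s[i].tolist(),"c",np.round(r[0],1),"size",np.round(r[1],1),"ang",round(r[2],2),"z",np.median(Q[:,2]).round(1),"mean",Q.mean(0).round(1))
    return Q
E
python3 - <<'E'
from m import *
for n in("scene","side"):
    z=np.load(n+"0.npz");P=cv2.medianBlur(z["P"].astype(np.float32),5);im=z["im"].astype(int);ok=z["d"]>0
    X,Y,Z=P[...,0],P[...,1],P[...,2]
    near=ok&(X>430)&(X<640)&(Y>-60)&(Y<360)
    rect(P,near&(Z>106)&(Z<125),n+" hood")
    rect(P,near&(Z>88)&(Z<106)&(Y<160),n+" pack")
    mm=ok&(X>380)&(X<660)&(Y>-460)&(Y<-180)
    rect(P,mm&(im.max(2)<100)&(Z<40),n+" mat")
    Q=rect(P,mm&(im.min(2)>95)&(Z>11)&(Z<45),n+" drift")
    w,v=np.linalg.eigh(np.cov(Q[:,:2].T));d=v[:,1]*np.sign(v[1,1]);t=(Q[:,:2]-Q[:,:2].mean(0))@d
    print(n,"drift dir",d.round(3),np.degrees(np.arctan2(d[1],d[0])).round(2),"ends",(Q[:,:2].mean(0)+d*t.min()).round(1),(Q[:,:2].mean(0)+d*t.max()).round(1))
    # cradle front edges: pack front face column
E
```

```text
scene hood [289, 205, 61, 57, 1654] c [552.2 275.6] size [151.7  80.4] ang 79.37 z 114.5 mean [556.5 278.5 114.7]
scene pack [258, 178, 39, 36, 713] c [525.4 114.3] size [102.3  63.8] ang 79.75 z 100.9 mean [529.1 114.1 100.2]
scene mat [149, 109, 90, 65, 2931] c [ 486.2 -314.7] size [260.  249.6] ang 81.29 z 3.5 mean [ 492.8 -300.2    4.5]
scene drift [165, 125, 20, 32, 173] c [ 541.4 -331.1] size [165.8  15.6] ang 69.21 z 21.4 mean [ 543.6 -327.6   21.2]
scene drift dir [0.362 0.932] 68.75 ends [ 512.1 -408.7] [ 572.2 -254.1]
side hood [247, 137, 20, 20, 355] c [555.8 279.2] size [149.6  70.4] ang 78.52 z 113.0 mean [551.9 269.8 113. ]
side pack [246, 165, 18, 17, 275] c [524.3 109.9] size [95.3 59.8] ang 82.42 z 98.7 mean [523.  104.8  97.8]
side mat [224, 246, 75, 66, 3870] c [ 474.1 -309.2] size [240.6 247.4] ang 74.46 z 3.4 mean [ 484.6 -319.6    4.7]
side drift [271, 254, 16, 45, 243] c [ 537.9 -330.6] size [170.9  17.9] ang 69.21 z 21.6 mean [ 537.5 -335.5   21.1]
side drift dir [0.358 0.934] 69.04 ends [ 508.7 -410.8] [ 569.8 -251.3]
```

The rows are not in the units I measure in: shifts go in shares of 0.6 m and turns go in shares of 2 rad. I convert before sending: 0.349 m / 0.6 = 0.5817, 0.05 m / 0.6 = 0.0833, -0.806 rad / 2 = -0.403.

Call:
move_arm([
  [0, 0, -0.075, 0.0833, -0.0217, 0.0167, 0.085],
  [0, 0, -0.15, 0.1667, -0.0433, 0.0333, 0.07],
  [0, 0, -0.225, 0.25, -0.0633, 0.05, 0.05],
  [0, 0, -0.3, 0.3333, -0.085, 0.075, 0.05],
  [0, 0, -0.375, 0.4333, -0.11, 0.1, 0.05],
  [0, 0, -0.403, 0.5167, -0.1317, 0.1167, 0.05],
  [0, 0, -0.403, 0.5817, -0.1478, 0.135, 0.05],
  [0, 0, -0.403, 0.5817, -0.1478, 0.135, 0.05],
], grip_force=25)

```text
clock: 1.15
eef_pos: [530.9, -356.9, 149.0]
tcp_rot: [-3.14, -0.001, 1.207]
contact_force: [-0.9, 0.3, -0.3]
opening: 0.588
grasp_force: 0.0
```

```bash
cat >> m.py <<'E'
def goal(p,yaw):
    s=sensors.sense();R=cv2.Rodrigues(np.zeros(3))[0]
    from scipy.spatial.transform import Rotation as Ro
    R0=Ro.from_euler('xyz',s["tcp_rot"]);R1=Ro.from_euler('xyz',[np.pi,0,yaw])
    print("at",s["eef_pos"].round(1),s["tcp_rot"].round(4),"F",s["contact_force"].round(1),"t",s["clock"])
    print("turn",(R0.inv()*R1).as_rotvec().round(4),"shift",(R0.inv().apply(np.array(p)-s["eef_pos"])/1000).round(4))
E
python3 - <<'E'
from m import *
im,d,P,p=look("wrist");cv2.imwrite("pics/wrist1.png",im[...,::-1]);np.savez("wrist1.npz",im=im,d=d,P=P)
P=cv2.medianBlur(P.astype(np.float32),3);X,Y,Z=P[...,0],P[...,1],P[...,2]
mm=(d>0)&(X>380)&(X<660)&(Y>-460)&(Y<-180)
Q=rect(P,mm&(im.min(2)>90)&(Z>11)&(Z<28),"drift")
w,v=np.linalg.eigh(np.cov(Q[:,:2].T));dd=v[:,1]*np.sign(v[1,1]);c=Q[:,:2].mean(0);t=(Q[:,:2]-c)@dd
print(dd,np.arctan2(dd[1],dd[0]),c+dd*t.min(),c+dd*t.max())
goal([529,-359,150],1.204)
E
```

```text
drift [246, 69, 21, 170, 3228] c [ 541.7 -332. ] size [169.6  19.9] ang 69.31 z 23.1 mean [ 544.1 -325.4   22.4]
[0.3555643  0.93465182] 1.207278579657966 [ 511.4537927  -411.23936253] [ 571.7508601  -252.73985968]
at [ 529.9 -358.1  149.5] [-3.1401e+00 -2.0000e-04  1.2061e+00] F [-0.1  0.3 -0.1] t 1.2
turn [-0.0015 -0.0002  0.0021] shift [-0.0011 -0.0005 -0.0005]
```

View pics/wrist1.png

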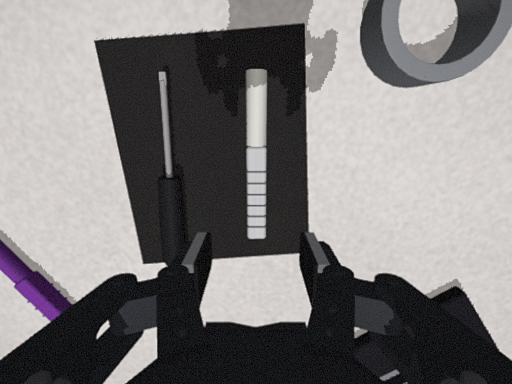

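The wrist view shows the drift with its white nose at (256,108) and the grooved bar down to (256,238), centred between the fingers. The screwdriver is well off at (170,170).

Scaled: 0.142 m / 0.6 = 0.2367, 0.135 m / 0.6 = 0.225.

Call:
move_arm([
  [0, 0, 0, -0.0017, 0.003, 0.0833, 0.05],
  [0, 0, 0, -0.0017, 0.003, 0.1667, 0.05],
  [0, 0, 0, -0.0017, 0.003, 0.2083, 0.05],
  [0, 0, 0, -0.0017, 0.003, 0.225, 0.05],
  [0, 0, 0, -0.0017, 0.003, 0.2367, 0.05],
  [0, 0, 0, -0.0017, 0.003, 0.2367, 0.05],
])

```text
clock: 1.95
eef_pos: [531.0, -361.3, 9.0]
tcp_rot: [3.141, 0.0, 1.203]
contact_force: [-0.5, 0.0, -0.1]
opening: 0.588
grasp_force: 0.0
```

```bash
python3 - <<'E'
from m import *
goal([531,-360,7],1.2085)
E
```

```text
at [ 531.  -361.3    9. ] [3.1407e+00 3.0000e-04 1.2035e+00] F [-0.5  0.  -0.1] t 1.95
turn [ 0.0009  0.0003 -0.005 ] shift [ 0.0013 -0.0005  0.002 ]
```

Scaled: 0.002 m / 0.6 = 0.0033, -0.0005 m / 0.6 = -0.0008, -0.004 rad / 2 = -0.002.

Call:
move_arm([
  [0, 0, -0.002, 0.0017, -0.0008, 0.0033, 0.03],
  [0, 0, -0.002, 0.0017, -0.0008, 0.0033, 0.01],
  [0, 0, -0.002, 0.0017, -0.0008, 0.0033, 0.01],
  [0, 0, -0.002, 0.0017, -0.0008, 0.0033, 0.01],
  [0, 0, -0.002, 0.0017, -0.0008, 0.0033, 0.01],
], grip_force=60)

```text
clock: 2.58
eef_pos: [531.3, -359.9, 7.2]
tcp_rot: [3.14, 0.0, 1.208]
contact_force: [-0.3, 0.5, 7.8]
opening: 0.218
grasp_force: 59.9
```

Scaled: -0.12 m / 0.6 = -0.2, -0.1 m / 0.6 = -0.1667.

Call:
move_arm([
  [0, 0, 0, 0, 0, -0.0167, 0.01],
  [0, 0, 0, 0, 0, -0.05, 0.01],
  [0, 0, 0, 0, 0, -0.1, 0.01],
  [0, 0, 0, 0, 0, -0.1667, 0.01],
  [0, 0, 0, 0, 0, -0.2, 0.01],
  [0, 0, 0, 0, 0, -0.2, 0.01],
  [0, 0, 0, 0, 0, -0.2, 0.01],
])

```text
clock: 3.45
eef_pos: [530.0, -359.2, 125.1]
tcp_rot: [-3.14, -0.0, 1.208]
contact_force: [-0.1, 0.8, -1.1]
opening: 0.218
grasp_force: 59.0
```

```bash
python3 - <<'E'
from m import *
from scipy.spatial.transform import Rotation as Ro
s=sensors.sense();print(s["opening"],s["grasp_force"],s["contact_force"].round(2))
im,d,P,p=look("wrist");cv2.imwrite("pics/wrist2.png",im[...,::-1])
s=sensors.sense();R=Ro.from_euler('xyz',s["tcp_rot"])
T=R.inv().apply((P-s["eef_pos"]).reshape(-1,3)).reshape(P.shape).astype(np.float32)
m=(d>0)&(abs(T[...,1])<25)&(T[...,2]<25)&(T[...,2]>-25)&(T[...,0]>18)&(T[...,0]<150)&(im.min(2)>60)
k,L,st,c=cv2.connectedComponentsWithStats(m.astype(np.uint8));i=1+np.argmax(st[1:,4]);Q=T[L==i]
print(len(Q),Q.min(0),Q.max(0))
for a in range(20,130,15):
    q=Q[(Q[:,0]>a)&(Q[:,0]<a+15)]
    if len(q): print(a,len(q),"ymid",(np.percentile(q[:,1],[2,98]).mean()).round(2),"ztop",np.percentile(q[:,2],[5,50]).round(2))
# cradle from wrist/scene fresh
for n in("scene","side"):
    z=np.load(n+"0.npz");P=cv2.medianBlur(z["P"].astype(np.float32),3);im0=z["im"].astype(int)
    X,Y,Z=P[...,0],P[...,1],P[...,2];near=(z["d"]>0)&(X>430)&(X<640)&(Y>-60)&(Y<360)
    rect(P,near&(Z>106)&(Z<122),n+" hood")
    rect(P,near&(Z>92)&(Z<106)&(Y<215),n+" pack")
goal([531,-360,127],1.2085)
E
```

```text
0.2181199916296471 58.97552132606506 [-0.14  0.78 -1.08]
9048 [ 18.020023  -9.711103 -18.732944] [114.48795    10.510392   -1.6154481]
20 1133 ymid 0.39 ztop [-17.69 -16.61]
35 1216 ymid 0.45 ztop [-17.43 -16.12]
50 1292 ymid 0.58 ztop [-17.01 -15.33]
65 1430 ymid 0.32 ztop [-17.13 -15.32]
80 1585 ymid 0.43 ztop [-17.12 -15.29]
95 1790 ymid 0.44 ztop [-17.19 -15.3 ]
110 498 ymid 0.04 ztop [-17.34 -15.29]
scene hood [289, 204, 62, 58, 1630] c [552.5 275.5] size [152.4  82.2] ang 78.85 z 114.5 mean [556.5 278.2 114.7]
scene pack [258, 178, 49, 43, 969] c [528.2 130.4] size [133.5  64.6] ang 79.66 z 100.9 mean [530.9 132.5 100.7]
side hood [247, 137, 20, 20, 353] c [553.5 276. ] size [147.7  74.7] ang 78.55 z 112.9 mean [551.2 267.5 113.3]
side pack [246, 156, 19, 25, 405] c [531.6 136.8] size [149.8  68.5] ang 80.66 z 98.7 mean [527.7 133.2  98.3]
at [ 529.8 -359.1  124.7] [-3.1392e+00 -6.0000e-04  1.2078e+00] F [-0.5 -0.2 -1.9] t 3.5
turn [-0.0024 -0.0006 -0.0007] shift [-0.0004  0.0014 -0.0023]
```

View pics/wrist2.png

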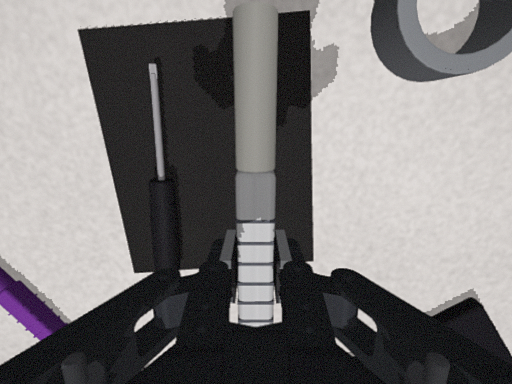

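The drift is gripped straight and level, with its nose going up the picture at (255,0–170). Its tip is about 114.5 mm ahead of the TCP and its axis about 6 mm above it. I'll go behind the pack, stay high and look again.

Scaled: 0.23 m / 0.6 = 0.3833, 0.21 m / 0.6 = 0.35, -0.176 rad / 2 = -0.088.

Call:
move_arm([
  [0, 0, -0.015, 0.0667, -0.0383, -0.0083, 0.01],
  [0, 0, -0.03, 0.1417, -0.0833, -0.0083, 0.01],
  [0, 0, -0.05, 0.2167, -0.1267, -0.0083, 0.01],
  [0, 0, -0.07, 0.2917, -0.17, -0.0083, 0.01],
  [0, 0, -0.088, 0.35, -0.205, -0.0083, 0.01],
  [0, 0, -0.088, 0.3833, -0.2242, -0.0083, 0.01],
  [0, 0, -0.088, 0.3833, -0.2242, -0.0083, 0.01],
  [0, 0, -0.088, 0.3833, -0.2242, -0.0083, 0.01],
])

```text
clock: 4.5
eef_pos: [486.6, -97.4, 130.7]
tcp_rot: [-3.141, 0.0, 1.384]
contact_force: [-0.2, -0.3, -0.8]
opening: 0.221
grasp_force: 59.0
```

```bash
python3 - <<'E'
from m import *
im,d,P,p=look("wrist");cv2.imwrite("pics/wrist3.png",im[...,::-1]);np.savez("wrist3.npz",im=im,d=d,P=P)
P=cv2.medianBlur(P.astype(np.float32),3);X,Y,Z=P[...,0],P[...,1],P[...,2]
near=(d>0)&(X>430)&(X<640)&(Y>-60)&(Y<360)
for lo,hi,t in((106,122,"hood"),(93,106,"pack"),(20,32,"rails"),(3,11,"base")): 
    if (near&(Z>lo)&(Z<hi)).sum()>30: rect(P,near&(Z>lo)&(Z<hi),t)
goal([486,-96,39],1.384)
E
```

```text
rails [205, 0, 11, 77, 550] c [473.9  37.9] size [56.   6.1] ang 80.51 z 26.3 mean [474.3  37.6  25.9]
base [190, 0, 129, 92, 6147] c [509.4  28.5] size [ 72.2 110.5] ang 79.45 z 6.6 mean [509.2  30.5   6.7]
at [486.7 -97.6 130.8] [-3.1410e+00  2.0000e-04  1.3834e+00] F [ 0.3 -0.2 -0.2] t 4.55
turn [-0.0006  0.0002 -0.0006] shift [ 0.0015 -0.0009  0.0918]
```

View pics/wrist3.png

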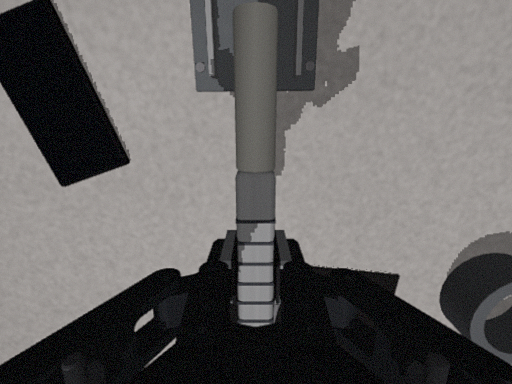

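The view shows the cradle's open end with both rails, at (190–320, 0–90), and the nose lined up between them. Base plate centre line: angle 79.4°. I'll descend to 20 mm short of the pack face.

Scaled: 0.091 m / 0.6 = 0.1517, 0.07 m / 0.6 = 0.1167, -0.003 rad / 2 = -0.0015.

Call:
move_arm([
  [0, 0, -0.0015, 0, -0.0017, 0.05, 0.01],
  [0, 0, -0.0015, 0, -0.0017, 0.1167, 0.01],
  [0, 0, -0.0015, 0.0167, -0.0017, 0.1517, 0.01],
  [0, 0, -0.0015, 0.0333, -0.0017, 0.1517, 0.01],
  [0, 0, -0.0015, 0.05, -0.0017, 0.1517, 0.01],
  [0, 0, -0.0015, 0.05, -0.0017, 0.1517, 0.01],
], grip_force=20)

```text
clock: 5.3
eef_pos: [492.3, -66.9, 41.3]
tcp_rot: [3.14, -0.0, 1.388]
contact_force: [0.7, -0.7, -0.5]
opening: 0.22
grasp_force: 59.0
```

```bash
python3 - <<'E'
from m import *
from scipy.spatial.transform import Rotation as Ro
im,d,P,p=look("wrist");cv2.imwrite("pics/wrist4.png",im[...,::-1])
s=sensors.sense();R=Ro.from_euler('xyz',s["tcp_rot"])
print(s["eef_pos"].round(2),s["tcp_rot"].round(4),s["contact_force"].round(2),s["opening"],s["grasp_force"])
T=R.inv().apply((P-s["eef_pos"]).reshape(-1,3)).reshape(P.shape)
# points well above drift and ahead: pack top/front
m=(d>0)&(T[...,0]>90)&(abs(T[...,1])<45)&(T[...,2]<-22)
q=T[m];print(len(q), np.percentile(q,[1,5,50],axis=0).round(1) if len(q) else "")
m2=m&(T[...,2]>-55)&(T[...,2]<-25)   # front face part
q=T[m2];print("face",len(q),np.percentile(q[:,0],[5,50,95]).round(1) if len(q) else "", np.percentile(q[:,1],[1,99]).round(1) if len(q) else "")
E
```

```text
[492.09 -67.14  41.26] [ 3.1398 -0.      1.3876] [-0.27 -0.89 -1.52] 0.2168117408378653 58.9655327796936
0 
face 0
```

View pics/wrist4.png

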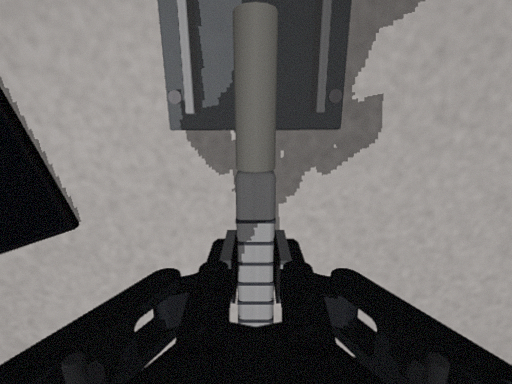

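Call:
move_arm([
  [0, 0, 0, 0.0067, 0, 0.0017, 0.01],
  [0, 0, 0, 0.0133, 0, 0.0017, 0.01],
  [0, 0, 0, 0.02, 0, 0.0017, 0.01],
  [0, 0, 0, 0.025, 0, 0.0017, 0.01],
  [0, 0, 0, 0.03, 0, 0.0017, 0.01],
  [0, 0, 0, 0.035, 0, 0.0017, 0.01],
  [0, 0, 0, 0.04, 0, 0.0017, 0.01],
  [0, 0, 0, 0.045, 0, 0.0017, 0.01],
])

```text
clock: 6.35
eef_pos: [496.1, -40.6, 39.3]
tcp_rot: [-3.141, 0.0, 1.387]
contact_force: [-0.9, -2.9, -0.6]
opening: 0.212
grasp_force: 59.0
```

```bash
cat >> m.py <<'E'
U=np.array([.184,.983])
def st():
    from scipy.spatial.transform import Rotation as Ro
    s=sensors.sense();R=Ro.from_euler('xyz',s["tcp_rot"])
    print("s",((s["eef_pos"][:2]-[509.4,28.5])@U).round(2),"z",s["eef_pos"][2].round(1),"Ftool",R.inv().apply(s["contact_force"]).round(2),"g",s["grasp_force"],"t",s["clock"])
E
python3 - <<'E'
from m import *
st()
z0=np.load("scene0.npz");im,d,P,p=look("scene")
np.savez("scene1.npz",im=im,d=d,P=P)
for Z in (z0["P"],P):
    Z=cv2.medianBlur(Z.astype(np.float32),3);m=(Z[...,2]>92)&(Z[...,2]<106)&(Z[...,0]>430)&(Z[...,0]<640)&(Z[...,1]>30)&(Z[...,1]<215)&(abs((Z[...,:2]-[509.4,28.5])@[.983,-.184])<25)
    print(np.percentile(((Z[m][:,:2]-[509.4,28.5])@U),[0,1,3]).round(1))
cv2.imwrite("pics/s1.png",cv2.resize(im[150:270,220:380],None,fx=4,fy=4,interpolation=3)[...,::-1])
E
```

```text
s -70.4 z 39.3 Ftool [-2.97 -0.32  0.58] g 59.00595009326935 t 6.35
[36.9 40.1 43.6]
[45.5 47.  50.4]
```

View pics/s1.png

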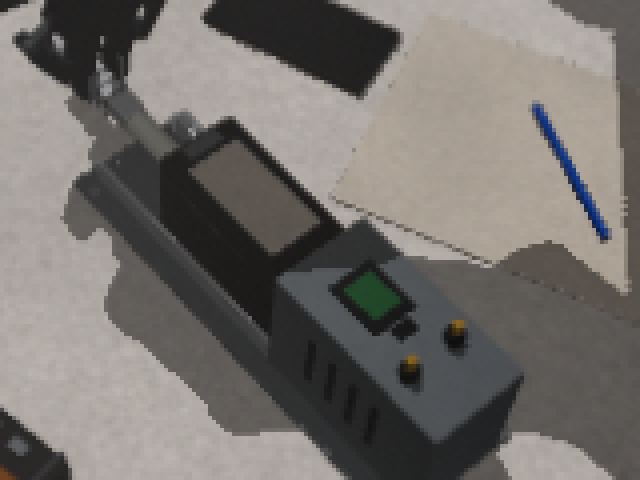

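The nose sits squarely on the pack face, at crop (165,145), and pushes with about 3 N; the pack slides. By the given limits the block is at least about 14 mm further on, so the next 10 mm are safe.

Scaled: 0.01 m / 0.6 = 0.0167, 0.0087 m / 0.6 = 0.0145.

Call:
move_arm([
  [0, 0, 0, 0.002, 0, 0, 0.01],
  [0, 0, 0, 0.0042, 0, 0, 0.01],
  [0, 0, 0, 0.0062, 0, 0, 0.01],
  [0, 0, 0, 0.0083, 0, 0, 0.01],
  [0, 0, 0, 0.0103, 0, 0, 0.01],
  [0, 0, 0, 0.0125, 0, 0, 0.01],
  [0, 0, 0, 0.0145, 0, 0, 0.01],
  [0, 0, 0, 0.0167, 0, 0, 0.01],
])

```text
clock: 7.4
eef_pos: [498.0, -30.8, 39.3]
tcp_rot: [-3.142, -0.0, 1.387]
contact_force: [-0.8, -3.0, -1.0]
opening: 0.212
grasp_force: 59.0
```

```bash
python3 -c "
from m import *
st()"
```

```text
s -60.4 z 39.3 Ftool [-3.11 -0.19  0.95] g 59.011802673339844 t 7.4
```

Scaled: 0.002 m / 0.6 = 0.0033, 0.0014 m / 0.6 = 0.0023.

Call:
move_arm([
  [0, 0, 0, 0.0012, 0, 0, 0.01],
  [0, 0, 0, 0.0023, 0, 0, 0.01],
  [0, 0, 0, 0.0033, 0, 0, 0.01],
])

```text
clock: 7.78
eef_pos: [498.4, -28.9, 39.3]
tcp_rot: [-3.142, -0.0, 1.387]
contact_force: [-0.5, -1.8, -1.8]
opening: 0.217
grasp_force: 59.0
```

Scaled: 0.002 m / 0.6 = 0.0033, 0.0014 m / 0.6 = 0.0023.

Call:
move_arm([
  [0, 0, 0, 0.0012, 0, 0, 0.01],
  [0, 0, 0, 0.0023, 0, 0, 0.01],
  [0, 0, 0, 0.0033, 0, 0, 0.01],
])

```text
clock: 8.15
eef_pos: [498.7, -26.9, 39.3]
tcp_rot: [-3.142, 0.0, 1.387]
contact_force: [-0.2, -2.4, -1.3]
opening: 0.218
grasp_force: 59.0
```

Scaled: 0.0012 m / 0.6 = 0.002, 0.0006 m / 0.6 = 0.001.

Call:
move_arm([
  [0, 0, 0, 0.001, 0, 0, 0.01],
  [0, 0, 0, 0.002, 0, 0, 0.01],
])

```text
clock: 8.4
eef_pos: [499.0, -25.7, 39.3]
tcp_rot: [3.142, -0.0, 1.387]
contact_force: [-0.7, -3.5, -1.3]
opening: 0.218
grasp_force: 59.0
```

Scaled: 0.0012 m / 0.6 = 0.002, 0.0006 m / 0.6 = 0.001.

Call:
move_arm([
  [0, 0, 0, 0.001, 0, 0, 0.01],
  [0, 0, 0, 0.002, 0, 0, 0.01],
])

```text
clock: 8.65
eef_pos: [499.2, -24.6, 39.3]
tcp_rot: [-3.142, 0.0, 1.387]
contact_force: [-0.7, -2.2, -1.0]
opening: 0.213
grasp_force: 59.0
```

Scaled: 0.0012 m / 0.6 = 0.002, 0.0006 m / 0.6 = 0.001.

Call:
move_arm([
  [0, 0, 0, 0.001, 0, 0, 0.01],
  [0, 0, 0, 0.002, 0, 0, 0.01],
])

```text
clock: 8.9
eef_pos: [499.4, -23.4, 39.3]
tcp_rot: [-3.142, -0.0, 1.387]
contact_force: [0.1, -2.3, -1.3]
opening: 0.216
grasp_force: 59.0
```

Scaled: 0.0012 m / 0.6 = 0.002, 0.0006 m / 0.6 = 0.001.

Call:
move_arm([
  [0, 0, 0, 0.001, 0, 0, 0.01],
  [0, 0, 0, 0.002, 0, 0, 0.01],
])

```text
clock: 9.15
eef_pos: [499.6, -22.2, 39.3]
tcp_rot: [-3.142, -0.0, 1.387]
contact_force: [-1.3, -3.3, -1.2]
opening: 0.219
grasp_force: 59.0
```

Scaled: 0.0012 m / 0.6 = 0.002, 0.0006 m / 0.6 = 0.001.

Call:
move_arm([
  [0, 0, 0, 0.001, 0, 0, 0.01],
  [0, 0, 0, 0.002, 0, 0, 0.01],
])

```text
clock: 9.4
eef_pos: [499.8, -21.0, 39.3]
tcp_rot: [-3.142, -0.0, 1.387]
contact_force: [-0.7, -3.1, -1.5]
opening: 0.221
grasp_force: 59.0
```

Scaled: 0.0012 m / 0.6 = 0.002, 0.0006 m / 0.6 = 0.001.

Call:
move_arm([
  [0, 0, 0, 0.001, 0, 0, 0.01],
  [0, 0, 0, 0.002, 0, 0, 0.01],
])

```text
clock: 9.65
eef_pos: [500.1, -19.8, 39.3]
tcp_rot: [3.142, -0.0, 1.387]
contact_force: [-1.0, -3.2, -1.1]
opening: 0.214
grasp_force: 59.0
```

Scaled: 0.0012 m / 0.6 = 0.002, 0.0006 m / 0.6 = 0.001.

Call:
move_arm([
  [0, 0, 0, 0.001, 0, 0, 0.01],
  [0, 0, 0, 0.002, 0, 0, 0.01],
])

```text
clock: 9.9
eef_pos: [500.3, -18.7, 39.3]
tcp_rot: [3.142, -0.0, 1.387]
contact_force: [-0.9, -3.7, -1.6]
opening: 0.217
grasp_force: 59.0
```

Scaled: 0.0012 m / 0.6 = 0.002, 0.0006 m / 0.6 = 0.001.

Call:
move_arm([
  [0, 0, 0, 0.001, 0, 0, 0.01],
  [0, 0, 0, 0.002, 0, 0, 0.01],
])

```text
clock: 10.15
eef_pos: [500.5, -17.5, 39.3]
tcp_rot: [-3.142, -0.0, 1.387]
contact_force: [0.0, -3.1, -0.5]
opening: 0.217
grasp_force: 59.0
```

Scaled: 0.0012 m / 0.6 = 0.002, 0.0006 m / 0.6 = 0.001.

Call:
move_arm([
  [0, 0, 0, 0.001, 0, 0, 0.01],
  [0, 0, 0, 0.002, 0, 0, 0.01],
])

```text
clock: 10.4
eef_pos: [500.7, -16.3, 39.3]
tcp_rot: [3.142, -0.0, 1.387]
contact_force: [-0.4, -2.6, -1.1]
opening: 0.221
grasp_force: 59.0
```

Scaled: 0.0012 m / 0.6 = 0.002, 0.0006 m / 0.6 = 0.001.

Call:
move_arm([
  [0, 0, 0, 0.001, 0, 0, 0.01],
  [0, 0, 0, 0.002, 0, 0, 0.01],
])

```text
clock: 10.65
eef_pos: [501.0, -15.1, 39.3]
tcp_rot: [3.142, -0.0, 1.387]
contact_force: [-0.7, -2.7, -0.9]
opening: 0.215
grasp_force: 59.0
```

Scaled: 0.0012 m / 0.6 = 0.002, 0.0006 m / 0.6 = 0.001.

Call:
move_arm([
  [0, 0, 0, 0.001, 0, 0, 0.01],
  [0, 0, 0, 0.002, 0, 0, 0.01],
])

```text
clock: 10.9
eef_pos: [501.2, -13.9, 39.3]
tcp_rot: [3.142, 0.0, 1.387]
contact_force: [-0.5, -2.8, -1.0]
opening: 0.215
grasp_force: 59.0
```

Scaled: 0.0012 m / 0.6 = 0.002, 0.0006 m / 0.6 = 0.001.

Call:
move_arm([
  [0, 0, 0, 0.001, 0, 0, 0.01],
  [0, 0, 0, 0.002, 0, 0, 0.01],
])

```text
clock: 11.15
eef_pos: [501.4, -12.7, 39.3]
tcp_rot: [-3.142, -0.0, 1.387]
contact_force: [-1.5, -3.3, -2.0]
opening: 0.217
grasp_force: 59.0
```

Scaled: 0.0012 m / 0.6 = 0.002, 0.0006 m / 0.6 = 0.001.

Call:
move_arm([
  [0, 0, 0, 0.001, 0, 0, 0.01],
  [0, 0, 0, 0.002, 0, 0, 0.01],
])

```text
clock: 11.4
eef_pos: [501.6, -11.6, 39.3]
tcp_rot: [-3.142, -0.0, 1.387]
contact_force: [-0.4, -2.4, -1.4]
opening: 0.217
grasp_force: 59.0
```

Scaled: 0.0012 m / 0.6 = 0.002, 0.0006 m / 0.6 = 0.001.

Call:
move_arm([
  [0, 0, 0, 0.001, 0, 0, 0.01],
  [0, 0, 0, 0.002, 0, 0, 0.01],
])

```text
clock: 11.65
eef_pos: [501.8, -10.4, 39.3]
tcp_rot: [3.142, -0.0, 1.387]
contact_force: [-0.7, -2.6, -1.5]
opening: 0.217
grasp_force: 59.0
```

Scaled: 0.0012 m / 0.6 = 0.002, 0.0006 m / 0.6 = 0.001.

Call:
move_arm([
  [0, 0, 0, 0.001, 0, 0, 0.01],
  [0, 0, 0, 0.002, 0, 0, 0.01],
])

```text
clock: 11.9
eef_pos: [502.0, -9.2, 39.3]
tcp_rot: [-3.142, -0.0, 1.387]
contact_force: [-1.4, -2.9, -1.7]
opening: 0.215
grasp_force: 59.0
```

Scaled: 0.0012 m / 0.6 = 0.002, 0.0006 m / 0.6 = 0.001.

Call:
move_arm([
  [0, 0, 0, 0.001, 0, 0, 0.01],
  [0, 0, 0, 0.002, 0, 0, 0.01],
])

```text
clock: 12.15
eef_pos: [502.3, -8.0, 39.3]
tcp_rot: [3.142, 0.0, 1.387]
contact_force: [-1.0, -2.8, -1.6]
opening: 0.221
grasp_force: 59.0
```

Scaled: 0.0012 m / 0.6 = 0.002, 0.0006 m / 0.6 = 0.001.

Call:
move_arm([
  [0, 0, 0, 0.001, 0, 0, 0.01],
  [0, 0, 0, 0.002, 0, 0, 0.01],
])

```text
clock: 12.4
eef_pos: [502.5, -6.9, 39.3]
tcp_rot: [-3.142, 0.0, 1.387]
contact_force: [-0.1, -2.2, -1.1]
opening: 0.215
grasp_force: 59.0
```

Scaled: 0.0012 m / 0.6 = 0.002, 0.0006 m / 0.6 = 0.001.

Call:
move_arm([
  [0, 0, 0, 0.001, 0, 0, 0.01],
  [0, 0, 0, 0.002, 0, 0, 0.01],
])

```text
clock: 12.65
eef_pos: [502.7, -5.7, 39.3]
tcp_rot: [3.142, -0.0, 1.387]
contact_force: [-0.8, -1.8, -1.3]
opening: 0.214
grasp_force: 59.0
```

Call:
move_arm([
  [0, 0, 0, 0.001, 0, 0, 0.01],
  [0, 0, 0, 0.002, 0, 0, 0.01],
])

```text
clock: 12.9
eef_pos: [502.9, -4.5, 39.3]
tcp_rot: [3.142, -0.0, 1.387]
contact_force: [-0.8, -3.0, -0.8]
opening: 0.216
grasp_force: 59.0
```

Scaled: 0.0012 m / 0.6 = 0.002, 0.0006 m / 0.6 = 0.001.

Call:
move_arm([
  [0, 0, 0, 0.001, 0, 0, 0.01],
  [0, 0, 0, 0.002, 0, 0, 0.01],
])

```text
clock: 13.15
eef_pos: [503.1, -3.3, 39.3]
tcp_rot: [-3.142, 0.0, 1.387]
contact_force: [-0.6, -2.8, -1.4]
opening: 0.218
grasp_force: 59.0
```

Scaled: 0.0012 m / 0.6 = 0.002, 0.0006 m / 0.6 = 0.001.

Call:
move_arm([
  [0, 0, 0, 0.001, 0, 0, 0.01],
  [0, 0, 0, 0.002, 0, 0, 0.01],
])

```text
clock: 13.4
eef_pos: [503.4, -2.1, 39.3]
tcp_rot: [3.142, -0.0, 1.387]
contact_force: [-0.6, -2.4, -2.4]
opening: 0.22
grasp_force: 59.0
```

Scaled: 0.0012 m / 0.6 = 0.002, 0.0006 m / 0.6 = 0.001.

Call:
move_arm([
  [0, 0, 0, 0.001, 0, 0, 0.01],
  [0, 0, 0, 0.002, 0, 0, 0.01],
])

```text
clock: 13.65
eef_pos: [503.6, -0.9, 39.3]
tcp_rot: [3.142, -0.0, 1.387]
contact_force: [-0.0, -3.1, -2.6]
opening: 0.216
grasp_force: 59.0
```

Call:
move_arm([
  [0, 0, 0, 0.001, 0, 0, 0.01],
  [0, 0, 0, 0.002, 0, 0, 0.01],
])

```text
clock: 13.9
eef_pos: [503.8, 0.2, 39.3]
tcp_rot: [3.142, 0.0, 1.387]
contact_force: [0.5, -2.4, -1.0]
opening: 0.213
grasp_force: 59.0
```

Scaled: 0.0012 m / 0.6 = 0.002, 0.0006 m / 0.6 = 0.001.

Call:
move_arm([
  [0, 0, 0, 0.001, 0, 0, 0.01],
  [0, 0, 0, 0.002, 0, 0, 0.01],
])

```text
clock: 14.15
eef_pos: [504.0, 1.4, 39.3]
tcp_rot: [-3.142, 0.0, 1.387]
contact_force: [-0.5, -2.9, -2.5]
opening: 0.217
grasp_force: 59.0
```

Scaled: 0.0012 m / 0.6 = 0.002, 0.0006 m / 0.6 = 0.001.

Call:
move_arm([
  [0, 0, 0, 0.001, 0, 0, 0.01],
  [0, 0, 0, 0.002, 0, 0, 0.01],
])

```text
clock: 14.4
eef_pos: [504.3, 2.6, 39.3]
tcp_rot: [3.142, -0.0, 1.387]
contact_force: [-0.5, -2.0, -0.5]
opening: 0.215
grasp_force: 59.0
```

Scaled: 0.0012 m / 0.6 = 0.002, 0.0006 m / 0.6 = 0.001.

Call:
move_arm([
  [0, 0, 0, 0.001, 0, 0, 0.01],
  [0, 0, 0, 0.002, 0, 0, 0.01],
])

```text
clock: 14.65
eef_pos: [504.4, 3.8, 39.3]
tcp_rot: [-3.142, 0.0, 1.387]
contact_force: [-0.5, -1.9, -2.3]
opening: 0.216
grasp_force: 59.0
```

Scaled: 0.0012 m / 0.6 = 0.002, 0.0006 m / 0.6 = 0.001.

Call:
move_arm([
  [0, 0, 0, 0.001, 0, 0, 0.01],
  [0, 0, 0, 0.002, 0, 0, 0.01],
])

```text
clock: 14.9
eef_pos: [504.7, 4.9, 39.3]
tcp_rot: [-3.142, 0.0, 1.387]
contact_force: [-0.2, -3.3, -1.8]
opening: 0.218
grasp_force: 59.0
```

Scaled: 0.0012 m / 0.6 = 0.002, 0.0006 m / 0.6 = 0.001.

Call:
move_arm([
  [0, 0, 0, 0.001, 0, 0, 0.01],
  [0, 0, 0, 0.002, 0, 0, 0.01],
])

```text
clock: 15.15
eef_pos: [504.9, 6.1, 39.3]
tcp_rot: [-3.142, -0.0, 1.387]
contact_force: [0.3, -2.5, -1.5]
opening: 0.215
grasp_force: 59.0
```

Scaled: 0.0012 m / 0.6 = 0.002, 0.0006 m / 0.6 = 0.001.

Call:
move_arm([
  [0, 0, 0, 0.001, 0, 0, 0.01],
  [0, 0, 0, 0.002, 0, 0, 0.01],
])

```text
clock: 15.4
eef_pos: [505.1, 7.3, 39.3]
tcp_rot: [-3.142, 0.0, 1.387]
contact_force: [-0.6, -3.0, -1.1]
opening: 0.219
grasp_force: 59.0
```

Scaled: 0.0012 m / 0.6 = 0.002, 0.0006 m / 0.6 = 0.001.

Call:
move_arm([
  [0, 0, 0, 0.001, 0, 0, 0.01],
  [0, 0, 0, 0.002, 0, 0, 0.01],
])

```text
clock: 15.65
eef_pos: [505.2, 8.2, 39.3]
tcp_rot: [-3.141, 0.001, 1.387]
contact_force: [-0.8, -7.6, -0.9]
opening: 0.217
grasp_force: 59.1
```

```bash
python3 - <<'E'
from m import *
st();im,d,P,p=look("scene")
for Z in (np.load("scene0.npz")["P"],np.load("scene1.npz")["P"],P):
    Z=cv2.medianBlur(Z.astype(np.float32),3);s=(Z[...,:2]-[509.4,28.5])@U;l=abs((Z[...,:2]-[509.4,28.5])@[.983,-.184])<20
    m=(Z[...,2]>94)&(Z[...,2]<106)&l&(s>25)&(s<185)
    h=(Z[...,2]>108)&(Z[...,2]<122)&l&(s>100)&(s<300)
    print("front",np.percentile(s[m],[1,3]).round(1),"hood mouth",np.percentile(s[h],[1,3]).round(1))
E
```

```text
s -20.77 z 39.3 Ftool [-7.66  0.65  0.95] g 59.05211091041565 t 15.65
front [39.9 43.6] hood mouth [176.9 179.9]
front [47.2 51.2] hood mouth [177.4 180.3]
front [96.  98.1] hood mouth [176.7 179.8]
```

The force has risen from 3 to 7.7 N with the pack about 70 mm past the mouth, so that is the block. I'll confirm with a tiny nudge.

Scaled: 0.0002 m / 0.6 = 0.0003.

Call:
move_arm([
  [0, 0, 0, 0.0003, 0, 0, 0.01],
  [0, 0, 0, 0.0003, 0, 0, 0.01],
])

```text
clock: 15.95
eef_pos: [505.2, 8.1, 39.3]
tcp_rot: [-3.141, 0.001, 1.387]
contact_force: [-1.5, -7.6, -0.6]
opening: 0.218
grasp_force: 59.0
```

Motion has stalled at a steady 7.6 N, so the pack is home. I'll back off straight, then lift.

Scaled: -0.13 m / 0.6 = -0.2167, -0.12 m / 0.6 = -0.2.

Call:
move_arm([
  [0, 0, 0, -0.0033, 0, 0, 0.01],
  [0, 0, 0, -0.025, 0, 0, 0.01],
  [0, 0, 0, -0.0667, 0, 0, 0.01],
  [0, 0, 0, -0.1333, 0, -0.0167, 0.01],
  [0, 0, 0, -0.2, 0, -0.075, 0.01],
  [0, 0, 0, -0.2167, 0, -0.1417, 0.01],
  [0, 0, 0, -0.2167, 0, -0.1417, 0.01],
], grip_force=60)

```text
clock: 16.82
eef_pos: [483.3, -121.0, 127.0]
tcp_rot: [3.136, 0.0, 1.385]
contact_force: [-0.2, 0.8, -1.3]
opening: 0.216
grasp_force: 59.2
```

```bash
python3 -c "
from m import *
goal([531.2,-359.9,95],1.208)"
```

```text
at [ 483.3 -121.   127. ] [3.1359e+00 2.0000e-04 1.3849e+00] F [-0.2  0.8 -1.3] t 16.825
turn [ 0.0057 -0.0003  0.1769] shift [-0.2259  0.0911  0.0325]
```

Scaled: -0.226 m / 0.6 = -0.3767, -0.21 m / 0.6 = -0.35, 0.177 rad / 2 = 0.0885.

Call:
move_arm([
  [0, 0, 0.02, -0.075, 0.03, 0, 0.01],
  [0, 0, 0.04, -0.15, 0.06, 0.0083, 0.01],
  [0, 0, 0.06, -0.225, 0.09, 0.0167, 0.01],
  [0, 0, 0.08, -0.3, 0.12, 0.0333, 0.01],
  [0, 0, 0.0885, -0.35, 0.1417, 0.05, 0.01],
  [0, 0, 0.0885, -0.3767, 0.1517, 0.055, 0.01],
  [0, 0, 0.0885, -0.3767, 0.1517, 0.055, 0.01],
  [0, 0, 0.0885, -0.3767, 0.1517, 0.055, 0.01],
])

```text
clock: 17.82
eef_pos: [529.4, -356.7, 91.2]
tcp_rot: [-3.141, -0.001, 1.211]
contact_force: [-0.9, 0.6, -2.1]
opening: 0.218
grasp_force: 59.1
```

```bash
python3 - <<'E'
from m import *
goal([531.2,-359.9,8],1.208)
im,d,P,p=look("wrist");cv2.imwrite("pics/wrist5.png",im[...,::-1])
goal([531.2,-359.9,8],1.208)
E
```

```text
at [ 529.4 -356.7   91.2] [-3.1407e+00 -5.0000e-04  1.2106e+00] F [-0.9  0.6 -2.1] t 17.825
turn [-0.0009 -0.0005  0.0026] shift [-0.0024  0.0029  0.0832]
at [ 529.6 -356.7   91.4] [-3.1411e+00 -4.0000e-04  1.2109e+00] F [ 0.3 -0.  -1.5] t 17.875
turn [-0.0004 -0.0004  0.0029] shift [-0.0025  0.0027  0.0834]
```

View pics/wrist5.png

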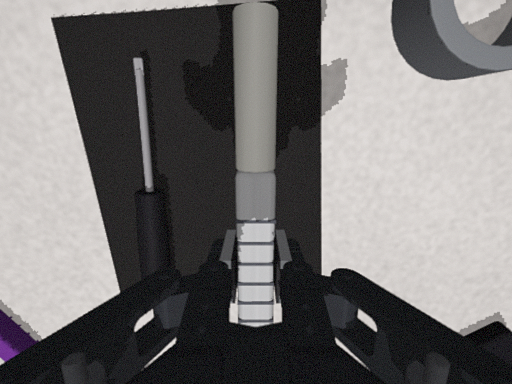

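The drift is still straight in the grip, with its nose at (255,0–170), and it is above its old place on the mat. The screwdriver at (148,170) is clear. I'll lower the drift.

Scaled: 0.083 m / 0.6 = 0.1383, -0.0025 m / 0.6 = -0.0042.

Call:
move_arm([
  [0, 0, 0, -0.0042, 0.0047, 0.05, 0.01],
  [0, 0, 0, -0.0042, 0.0047, 0.0917, 0.01],
  [0, 0, 0, -0.0042, 0.0047, 0.1167, 0.01],
  [0, 0, 0, -0.0042, 0.0047, 0.1283, 0.01],
  [0, 0, 0, -0.0042, 0.0047, 0.135, 0.01],
  [0, 0, 0, -0.0042, 0.0047, 0.1383, 0.01],
  [0, 0, 0, -0.0042, 0.0047, 0.1383, 0.01],
])

```text
clock: 18.75
eef_pos: [531.6, -361.5, 8.7]
tcp_rot: [3.141, 0.0, 1.21]
contact_force: [-0.3, 0.1, -1.3]
opening: 0.216
grasp_force: 59.1
```

Scaled: 0.002 m / 0.6 = 0.0033, 0.001 m / 0.6 = 0.0017.

Call:
move_arm([
  [0, 0, 0, 0, 0, 0.0017, 0.01],
  [0, 0, 0, 0, 0, 0.0033, 0.01],
  [0, 0, 0, 0, 0, 0.0033, 0.01],
])

```text
clock: 19.12
eef_pos: [531.7, -361.5, 7.2]
tcp_rot: [3.141, 0.0, 1.21]
contact_force: [-1.6, 0.5, 6.1]
opening: 0.215
grasp_force: 60.0
```

The drift is resting on the mat. Release it, then rise.

Call:
move_arm([
  [0, 0, 0, 0, 0, 0, 0.025],
  [0, 0, 0, 0, 0, 0, 0.04],
  [0, 0, 0, 0, 0, 0, 0.05],
  [0, 0, 0, 0, 0, 0, 0.05],
])

```text
clock: 19.62
eef_pos: [531.4, -361.3, 6.2]
tcp_rot: [-3.141, -0.0, 1.21]
contact_force: [-0.3, -1.2, 0.6]
opening: 0.583
grasp_force: 0.0
```

Scaled: -0.15 m / 0.6 = -0.25, -0.1 m / 0.6 = -0.1667.

Call:
move_arm([
  [0, 0, 0, 0, 0, -0.0083, 0.05],
  [0, 0, 0, 0, 0, -0.0333, 0.05],
  [0, 0, 0, 0, 0, -0.0833, 0.05],
  [0, 0, 0, 0, 0, -0.1667, 0.05],
  [0, 0, 0, 0, 0, -0.25, 0.05],
  [0, 0, 0, 0, 0, -0.25, 0.05],
])

```text
clock: 20.38
eef_pos: [534.0, -363.1, 162.2]
tcp_rot: [3.133, 0.002, 1.21]
contact_force: [-0.6, 0.4, -0.0]
opening: 0.584
grasp_force: 0.0
```

```bash
python3 - <<'E'
from m import *
st();im,d,P,p=look("wrist")
P=cv2.medianBlur(P.astype(np.float32),3);X,Y,Z=P[...,0],P[...,1],P[...,2]
mm=(d>0)&(X>380)&(X<660)&(Y>-460)&(Y<-180)
rect(P,mm&(im.min(2)>90)&(Z>11)&(Z<40),"drift")
im,d,P,p=look("scene")
Z=cv2.medianBlur(P.astype(np.float32),3);s=(Z[...,:2]-[509.4,28.5])@U;l=abs((Z[...,:2]-[509.4,28.5])@[.983,-.184])<20
m=(Z[...,2]>94)&(Z[...,2]<106)&l&(s>25)&(s<185);print("front",np.percentile(s[m],[1,3]).round(1))
E
```

```text
s -380.4 z 162.2 Ftool [ 0.21 -0.7   0.02] g 0.0 t 20.375
drift [242, 67, 20, 164, 2958] c [ 542.2 -333.8] size [169.5  19.4] ang 69.17 z 23.1 mean [ 544.8 -327.5   22.4]
front [95.1 97.8]
```

The drift lies flat (top at 23 mm) in its old place, and the pack has stayed home.

```bash
python3 -c "
from rig import order
print(order.sign_off())"
```

```text
the job is handed in; nothing more can be done
None
```

The pack is fully home against the contact block: it stalled at about 7.6 N total push, roughly 5 N of that on the block. The drift is back on the mat where it lay, and the job is handed in; the sign-off returned no verdict.

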